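# Open the tablet counter and take out its collecting vial

## Task

The flat cover of the tablet counter on the bench is held down by two captive wing screws. Loosen both screws counter-clockwise as far as they will go while the cover stays in its seat, then lift the cover off, lay it flat with its rib upward on the dark parts mat to the right, and take the white vial out of the opened well and stand it upright on the mat beside the cover. Set both down rather than dropping them, and do not shift or tip the loose things standing around.

Things in the scene. Friction and masses are not known exactly. Their poses are not given: they have to be found in the camera images.
- counter: Tablet counter: fixed white housing, 126 (x) x 206 (y) x 84 mm high, display on its front (-x). Origin at the centre of its underside, z up; yawed up to 0.25 rad. The cover seats 80 mm above the origin inside a 4 mm lip. Below it is an open well, 106 (x) x 134 (y) mm, centred, floor 14 mm above the origin.
- screw_left (a joint): Captive wing screw at the counter's left (+y) end: 0 = tight, 2.5 rad = loosened to its stop, growing counter-clockwise from above. Starts at 0 to 0.7; stiff (0.07 N m), stays where left. Wing bar 32 mm long, 8 thick, its length at (value - 2.5) rad from the counter's x axis: only within 0.15 rad of the stop is it in line with the cover's 38 x 14 mm slot, so that the cover can pass.
- screw_right (a joint): The same for the identical wing screw at the right (-y) end.
- screw_left_wing (a point): On the axis of the left wing screw at mid-height of its wing bar, the point to pinch; 82 mm from the counter's centre towards +y. The bar reaches 10 mm above and 9 mm below this point; the cover's top lies 12 mm below it. The wing's direction is given by the joint value, not by this point's axes.
- screw_right_wing (a point): The same on the right wing screw, 82 mm from the counter's centre towards -y.
- cover: Loose aluminium cover plate, 110 (x) x 190 (y) x 4 mm, about 0.25 kg, with a slot over each screw. Origin at the centre of its underside, z up. It starts seated in the counter, square with it; 2 mm play in the lip. To come off it must rise straight about 28 mm past the wings.
- cover_rib (a point): Middle of the pull rib on the cover, 16 mm above the cover's underside. The rib is 10 mm thick (cover x), 56 mm long (cover y), and its top is 28 mm above the cover's underside; pinch it across its thickness from above.
- vial: White screw-capped vial, 39 mm diameter, 60 mm tall, about 0.05 kg, standing upright in the well (hidden under the cover), up to 12 mm from the well's centre. Origin at the centre of its underside, z up.
- mat: Dark parts mat fixed on the bench to the right of the counter, 225 (x) x 200 (y) x 3 mm, with a thin grey border line. Origin at the centre of its underside, z up. Room for the cover (long side along the mat's x, in the half of the mat towards +y) and the vial (in the other half).
- tablet_bottle: Bystander: white tablet bottle, 42 mm diameter, 74 mm tall, upright. Origin at the centre of its underside.
- cup_stack: Bystander: stack of clear dose cups, 46 mm diameter, 50 mm tall. Origin at the centre of its underside.
- tape: Bystander: roll of tape, 53 mm diameter, 18 mm tall, lying flat. Origin at the centre of its underside.
- carton: Bystander: flat medicine carton, 63 x 111 x 26 mm. Origin at the centre of its underside.

How it is judged:
By the outcome, as a careful person would: the job done as asked, in the order asked, and still so for the second after the job is handed in, with the robot touching nothing.
It also fails if it takes over 72 s, if anything falls off the work surface, if the arm or the gripper's body presses on something with over 40 N, if the wrist force passes 120 N, or if a joint passes its speed limit or range.

## Robot

A 6-joint arm with a two-finger parallel gripper is mounted at the origin on a cart in front of the work surface, level with it; the furniture and walls round the work are solid. World frame = base frame: x ahead of the robot, y to its left, z up, the work surface at z = 0. Lengths are in mm, angles in rad, forces in N, time in s.
With the tool pointing down it reaches from about 275 to 825 mm from the base axis. Payload 4.9 kg.
Tool frame: the origin (TCP) lies at the very end of the fingers, on their centre line; the grasp point (between the pads) lies 19 mm behind it; z points along the fingers, y is the direction in which the jaws open and shut (so a half turn about z gives the same grasp; the last joint's range is limited). The gripper opens to 85 mm and grips with 20 to 120 N. Pads are 22 mm wide; open, the fingers measure 114 mm over their backs; the gripper's body (76 mm by 85 mm) begins 54 mm behind the grasp point. The pads swing forward as they close: fully open they stand 13 mm farther back than shut.
Start: joints at [0.971, 0.326, -0.193, 1.052, 0, 1.437], TCP at [247.023, 491.424, 193.181] pointing down, gripper open.
Joint ranges: [-2.65, 2.65], [-0.97, 1.79], [-1.3, 1.35], [-1.93, 2.1], [-1.47, 1.37], [-3.14, 3.14]. Speed limits (rad/s): [2.57, 2.57, 3.14, 3.14, 3.14, 3.14].

## Interface

Orientations are given as [roll, pitch, yaw] about the fixed x, y, z axes, in that order (R = Rz(yaw) Ry(pitch) Rx(roll)).
In Python, from bench import bot, solve_ik, imaging gives the robot as it stands. Calls block until the motion is done:
- bot.move_ptp(position, orientation): joint-space move of the TCP to a pose.
- bot.movel(position, rot=None, max_speed=150, threshold=None): straight line of the TCP; rot=None keeps the orientation; max_speed is the mean speed in mm/s. With threshold (N) it stops when the force on the tool has changed by that much, and returns True; else False.
- bot.move_j(angles): joint-space move.
- bot.grip(opening, effort=None): opening from 0.0 (shut) to 1.0 (fully open); effort is the grip in N (None keeps the last); returns when the fingers have stopped.
- bot.dwell(seconds).
- solve_ik(position, orientation): joint angles nearest the present ones, or None.
- bot.get_state(): the state.
- imaging.capture(name): name is "scene" or "top" or "wrist"; returns the picture (420x560x3 uint8, blue, green, red); there is no depth.
- imaging.camera_model(name): a dict with "K" (3x3 intrinsics, pixels), "position" and "rotation" of the camera in the world. Camera axes: x right, y up, looking along -z (the intrinsics and any distortion apply to the point x, -y, -z); pixel columns grow to the right and rows downward; lengths in mm; the calibration is good to about 2 mm. A picture is of the moment at which its call begins: read the wrist's pose just before it. camera_model takes no time and is no camera call; for the wrist camera it gives the pose at the moment of the call.
A pose or a line that the arm cannot do raises bot.IKError and nothing moves.
- bot.sign_off(): hands the job in, once; it reports no verdict.
The state is a dict: "t": time; "qpos": joint angles; "joint_velocities": joint speeds; "effort": joint torques, N m; "tcp_pos": TCP position; "orientation": TCP orientation; "contact_force": force on the tool from outside, world axes, zero at the start; "wrist_torque": the same for the moment, N m; "opening": opening from 0.0 (shut) to 1.0 (fully open).
Only numpy, scipy, OpenCV 4.12 (cv2) and the standard library are available. Lean on these libraries where they do the work, as an engineer would, in place of code of your own. Each camera call takes 0.05 s, during which the arm holds its last target.

## Working session

There is one attempt and no reset: what is moved stays moved. The work goes in short steps, each a Python script; the robot and the scene stay as the last script left them, time stands still between calls to the robot, and variables do not carry over. Pictures are saved under pics/ and viewed, and the job is handed in when it is done.

```bash
ls; mkdir -p pics; python3 - <<'E'
from bench import bot, solve_ik, imaging
import cv2
for n in ["scene","top","wrist"]:
    m=imaging.camera_model(n); print(n,{k:(v.round(3).tolist() if hasattr(v,'round') else v) for k,v in m.items()})
    cv2.imwrite(f"pics/{n}0.png",imaging.capture(n))
print(bot.get_state())
E
```

```text
pics
scene {'K': [[510.328, 0.0, 284.723], [0.0, 510.328, 217.294], [0.0, 0.0, 1.0]], 'position': [-59.841, -660.493, 903.419], 'rotation': [0.846, -0.013, -0.71]}
top {'K': [[519.079, 0.0, 284.79], [0.0, 519.079, 212.534], [0.0, 0.0, 1.0]], 'position': [270.629, 39.253, 1440.534], 'rotation': [0.187, -0.002, -1.594]}
wrist {'K': [[377.592, 0.0, 283.279], [0.0, 377.592, 205.867], [0.0, 0.0, 1.0]], 'position': [172.982, 527.265, 373.324], 'rotation': [-0.328, 0.002, 1.106]}
{'t': 0.15, 'qpos': array([ 9.70791695e-01,  3.26768550e-01, -1.93357176e-01,  1.05202796e+00,
        1.07189458e-05,  1.43659570e+00]), 'joint_velocities': array([-2.03572372e-04, -1.17243156e-03,  1.34933426e-03, -2.23452491e-03,
        1.33630708e-04, -5.35445753e-05]), 'effort': array([ 2.69699876e-04, -4.43703997e+01,  2.62665313e+01,  1.04484710e-02,
       -1.11097243e-04, -4.17162944e-07]), 'tcp_pos': array([246.72631125, 490.98883895, 192.58339929]), 'orientation': array([-3.14024893e+00, -1.92234953e-04,  2.67578851e+00]), 'contact_force': array([-1.14670067, -0.1755172 , -0.2928674 ]), 'wrist_torque': array([0.0144154 , 0.02886161, 0.00049642]), 'opening': 1.0019871783165695}
```

View pics/scene0.png

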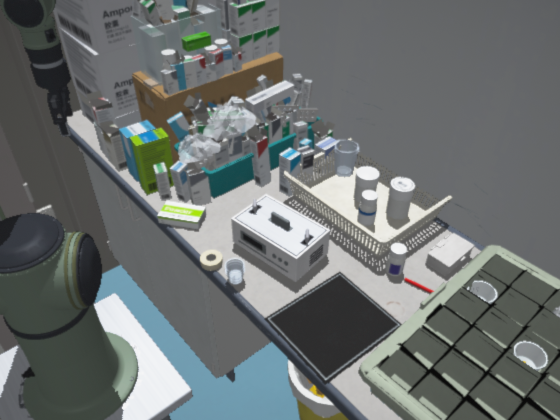

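View pics/top0.png

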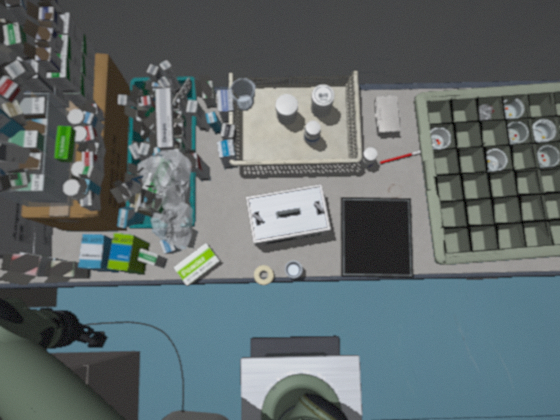

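View pics/wrist0.png

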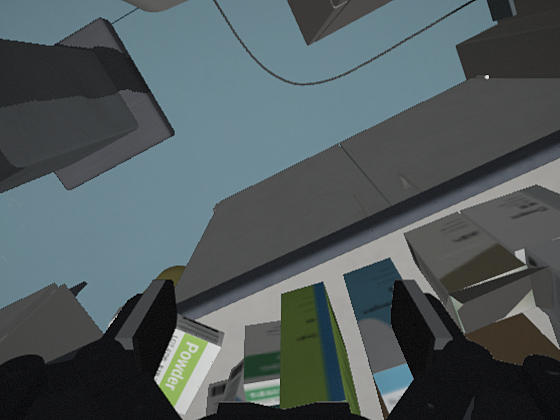

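The scene view shows the counter at about (280,236) and the empty mat at (335,322). In the top view the counter is at (289,214) and the mat at (376,237). Tape is at (264,274), cups at (293,270), carton at (196,262) and bottle at (371,154). Next I'll write helpers and get coarse positions from the top view.

```bash
cat > h.py <<'E'
from bench import bot, solve_ik, imaging
import numpy as np, cv2
from scipy.spatial.transform import Rotation as Rn
def RM(r):
    r=np.array(r,float); return r if r.shape==(3,3) else Rn.from_euler('xyz',r).as_matrix()
def ray(m,uv):
    K=m['K'];p=np.linalg.inv(K)@np.array([uv[0],uv[1],1.]); d=RM(m['rotation'])@np.array([p[0],-p[1],-1.]); return np.array(m['position'],float),d/np.linalg.norm(d)
def onz(m,uv,z):
    o,d=ray(m,uv); return o+d*(z-o[2])/d[2]
def tri(ms,uvs):
    A=np.zeros((3,3));b=np.zeros(3);L=[]
    for m,u in zip(ms,uvs):
        o,d=ray(m,u);P=np.eye(3)-np.outer(d,d);A+=P;b+=P@o;L.append((o,P))
    x=np.linalg.solve(A,b); return x,[float(np.linalg.norm(P@(x-o))) for o,P in L]
def proj(m,X):
    c=RM(m['rotation']).T@(np.array(X,float)-m['position']); p=m['K']@np.array([c[0],-c[1],-c[2]]); return p[:2]/p[2]
def snap(n,f):
    m=imaging.camera_model(n); im=imaging.capture(n); cv2.imwrite('pics/'+f+'.png',im); np.savez('pics/'+f+'.npz',**{k:np.array(v) for k,v in m.items()}); return m,im
def load(f):
    d=np.load('pics/'+f+'.npz'); return {k:d[k] for k in d.files}, cv2.imread('pics/'+f+'.png')
def yawdown(y): return [np.pi,0,y]
E
python3 - <<'E'
from h import *
m=imaging.camera_model('top'); im=cv2.imread('pics/top0.png')
print(RM(m['rotation']).round(2))
for n,uv,z in [('cA',(247,196),84),('cB',(323,185),84),('cC',(330,230),84),('cD',(253,241),84),('rib',(289,212),105),('wl',(257,217),92),('wr',(321,210),92),('m1',(342,198),3),('m2',(411,199),3),('m3',(412,276),3),('m4',(341,276),3),('tape',(264,274),18),('cup',(293,270),50),('carton',(196,262),26),('bottle',(371,154),74)]:
    print(n,onz(m,uv,z).round(0))
cv2.imwrite('pics/topz.png',cv2.resize(im[130:300,160:440],None,fx=2.8,fy=2.8,interpolation=cv2.INTER_CUBIC))
E
```

```text
[[-0.02  0.98 -0.19]
 [-1.   -0.02  0.01]
 [ 0.    0.19  0.98]]
cA [575. 131.  84.]
cB [601. -74.  84.]
cC [478. -88.  84.]
cD [453. 116.  84.]
rib [525.  20. 105.]
wl [516. 104.  92.]
wr [531. -65.  92.]
m1 [ 581. -133.    3.]
m2 [ 574. -328.    3.]
m3 [ 357. -316.    3.]
m4 [ 362. -120.    3.]
tape [371.  91.  18.]
cup [378.  12.  50.]
carton [407. 275.  26.]
bottle [ 687. -209.   74.]
```

View pics/topz.png

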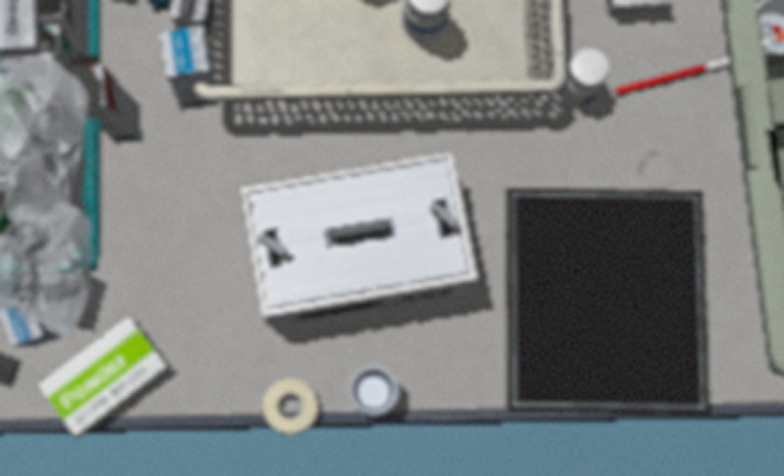

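```bash
python3 - <<'E'
from h import *
m=imaging.camera_model('wrist'); s=bot.get_state()
T=Rn.from_euler('xyz',s['orientation']).as_matrix()
print('cam in tool',(T.T@(m['position']-s['tcp_pos'])).round(1)); print((T.T@RM(m['rotation'])).round(3)); print('tool',T.round(2))
# ik for candidate poses
for y in [np.pi/2+0.12,-np.pi/2+0.12, 0.12,np.pi+0.12, 2.6]:
  for p in [(527,21,220),(527,21,160),(440,-220,160)]:
    q=solve_ik(p,[np.pi,0,y]); print(round(y,2),p,None if q is None else np.round(q,2))
E
```

```text
cam in tool [  82.2   -0.9 -180.8]
[[ 0.001  0.947  0.322]
 [ 1.    -0.001  0.   ]
 [ 0.     0.322 -0.947]]
tool [[-0.89  0.45 -0.  ]
 [ 0.45  0.89 -0.  ]
 [ 0.   -0.   -1.  ]]
1.69 (527, 21, 220) [-0.1   0.27 -0.2   1.1   0.    1.35]
1.69 (527, 21, 160) [-0.1   0.31 -0.3   0.96  0.    1.35]
1.69 (440, -220, 160) [-0.61  0.25 -0.39  0.93  0.    0.84]
-1.45 (527, 21, 220) [-0.1   0.27 -0.2   1.1   0.   -1.79]
-1.45 (527, 21, 160) [-0.1   0.31 -0.3   0.96  0.   -1.79]
-1.45 (440, -220, 160) [-0.61  0.25 -0.39  0.93  0.   -2.3 ]
0.12 (527, 21, 220) [-0.1   0.27 -0.2   1.1   0.    2.92]
0.12 (527, 21, 160) [-0.1   0.31 -0.3   0.96  0.    2.92]
0.12 (440, -220, 160) [-0.61  0.25 -0.39  0.93  0.    2.41]
3.26 (527, 21, 220) [-0.1   0.27 -0.2   1.1   0.   -0.22]
3.26 (527, 21, 160) [-0.1   0.31 -0.3   0.96  0.   -0.22]
3.26 (440, -220, 160) [-0.61  0.25 -0.39  0.93  0.   -0.73]
2.6 (527, 21, 220) [-0.1   0.27 -0.2   1.1   0.    0.44]
2.6 (527, 21, 160) [-0.1   0.31 -0.3   0.96  0.    0.44]
2.6 (440, -220, 160) [-0.61  0.25 -0.39  0.93  0.   -0.07]
```

```bash
python3 - <<'E'
from h import *
s=bot.get_state(); p=s['tcp_pos'].copy(); p[2]=400
bot.movel(p,max_speed=250)
R=[np.pi,0,np.pi+0.12]
bot.move_ptp([575,60,380],R)
bot.movel([575,65,240],max_speed=250); bot.dwell(.2); snap('wrist','wA')
bot.movel([575,-35,240],max_speed=250); bot.dwell(.2); snap('wrist','wB')
bot.movel([520,-190,260],rot=[np.pi,0,np.pi],max_speed=250); bot.dwell(.2); snap('wrist','wC')
bot.movel([520,-260,260],max_speed=250); bot.dwell(.2); snap('wrist','wD')
s=bot.get_state();print(s['t'],s['contact_force'],s['tcp_pos'])
E
```

```text
6.5917 [ 0.3977663   0.39258848 -0.72336722] [ 520.107784   -259.03142967  260.12921145]
```

View pics/wA.png

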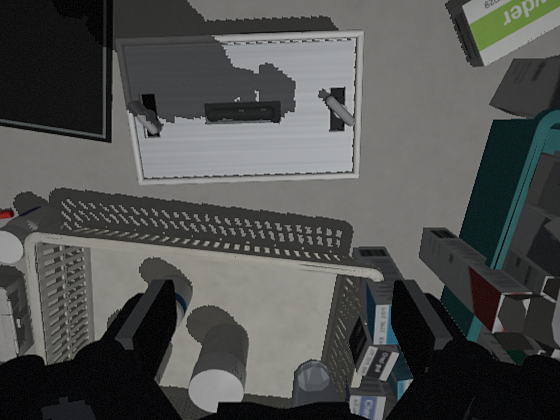

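View pics/wB.png

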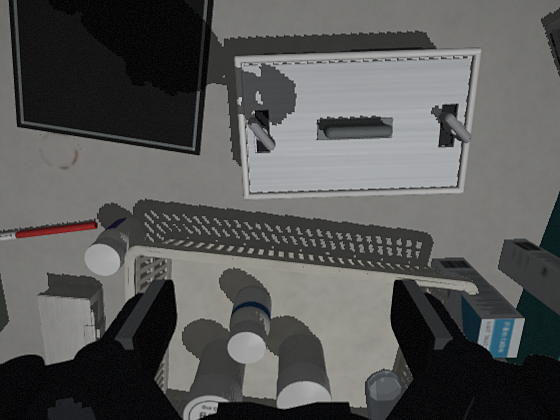

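View pics/wC.png

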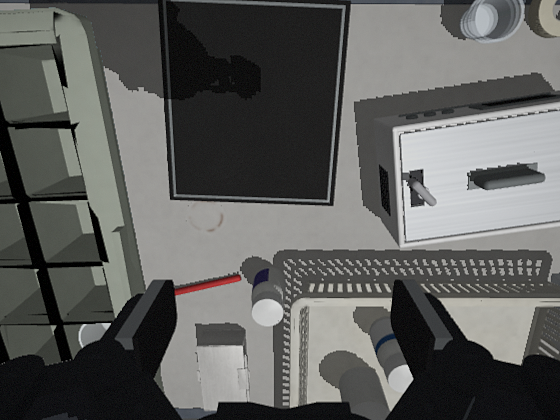

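View pics/wD.png

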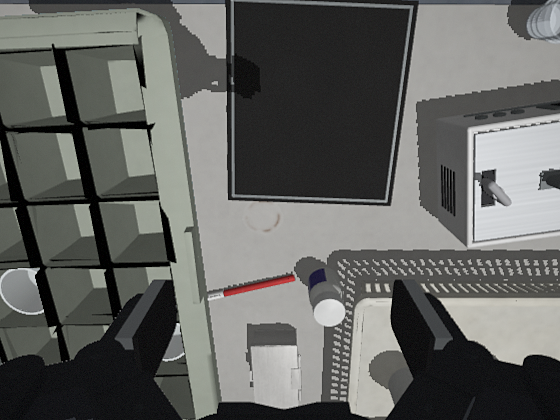

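Views A and B show the whole cover. The screws are at about (144,117) and (337,108) in A, and (261,130) and (455,123) in B, with the rib at about (243,112) and (355,128). Views C and D show the mat. I'll zoom in for exact points.

```bash
python3 - <<'E'
from h import *
rows=[]
for f,cs in [('wA',[(144,117),(337,108),(243,112)]),('wB',[(261,132),(455,123),(355,128)])]:
    m,im=load(f)
    rows.append(np.hstack([cv2.resize(im[v-28:v+28,u-44:u+44],None,fx=3,fy=3,interpolation=cv2.INTER_NEAREST) for u,v in cs]))
cv2.imwrite('pics/z1.png',np.vstack(rows))
for f in ['wA','wB']:
    m,im=load(f); g=cv2.cvtColor(im,cv2.COLOR_BGR2GRAY); print(f,RM(m['rotation']).round(2).tolist(),m['position'])
# mat corners: dark blob
for f in ['wC','wD']:
    m,im=load(f); g=im.max(2); mk=((g<75)).astype(np.uint8)
    roi=np.zeros_like(mk); roi[0:215,155:420]=1; mk*=roi
    mk=cv2.morphologyEx(mk,cv2.MORPH_CLOSE,np.ones((9,9)))
    n,l,st,c=cv2.connectedComponentsWithStats(mk); i=1+st[1:,4].argmax(); print(f,st[i])
E
```

```text
wA [[-0.12, -0.94, -0.32], [0.99, -0.11, -0.04], [-0.0, -0.33, 0.95]] [493.51808789  54.06386463 422.42670445]
wB [[-0.12, -0.94, -0.32], [0.99, -0.12, -0.04], [-0.0, -0.32, 0.95]] [492.91969993 -45.1297022  420.94904561]
wC [  155     0   265   206 36948]
wD [  155     0   264   206 36650]
```

View pics/z1.png

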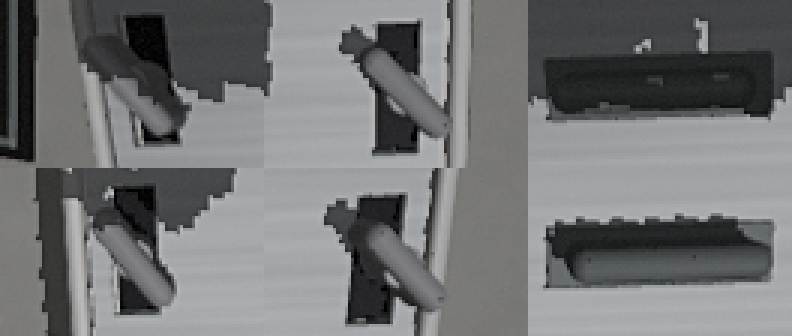

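```bash
python3 - <<'E'
from h import *
A,ia=load('wA');B,ib=load('wB')
# refined housing corners by white mask quads
P={'c_r_front':((117,38),(235,57)),'c_l_front':((363,31),(480,48)),'c_l_back':((358,179),(463,191)),'c_r_back':((139,184),(245,197)),
'wr':((143.7,117.7),(262,134.7)),'wl':((340,111.3),(458,128.2)),'rib':((243,112),(358,130))}
for n,(a,b) in P.items():
    x,e=tri([A,B],[a,b]); print(n,x.round(1),np.round(e,1),'planeA',onz(A,a,x[2] if n[0]!='c' else 84).round(1),'planeB',onz(B,b,x[2] if n[0]!='c' else 84).round(1))
for n,a,m,z in [('wr+A',(143.7,117.7),A,104),('wr B',(262,134.7),B,104),('wl A',(340,111.3),A,104),('wl B',(458,128.2),B,104)]: print(n,onz(m,a,z).round(1))
ends={'wr':((252,122),(272,147.3)),'wl':((448,117.3),(468,139))}
for n,(a,b) in ends.items():
    d=onz(B,b,105)-onz(B,a,105); print(n,np.linalg.norm(d).round(1),np.arctan2(d[1],d[0]).round(3))
# slots: dark masks
for f,m,im,cs in [('A',A,ia,[(151,115),(337,109)]),('B',B,ib,[(261,130),(449,125)])]:
    pass
crop=np.vstack([np.hstack([cv2.resize(im[15:215,u:u+270],None,fx=1.45,fy=1.45) for im,u in [(ia,105),(ib,222)]])])
cv2.imwrite('pics/z2.png',cv2.convertScaleAbs(crop,alpha=1.3))
for f in ['wC','wD']:
    m,im=load(f); print(im[100,160:180].max(1) if f=='wC' else im[100,222:245].max(1))
E
```

```text
c_r_front [481.1 -87.7  79.1] [0.6 0.6] planeA [480.6 -85.7  84. ] planeB [481.9 -87.1  84. ]
c_l_front [450.2 114.9  79.8] [0.4 0.4] planeA [451.1 114.2  84. ] planeB [450.3 113.   84. ]
c_l_back [573.2 133.1  83.7] [1.4 1.4] planeA [574.6 133.1  84. ] planeB [571.8 132.8  84. ]
c_r_back [603.1 -67.9  84.1] [0.7 0.7] planeA [603.9 -68.   84. ] planeB [602.4 -67.9  84. ]
wr [540.1 -57.5 102.2] [0.1 0.1] planeA [540.  -57.4 102.2] planeB [540.2 -57.5 102.2]
wl [514.9 103.2 104. ] [0.1 0.1] planeA [515.1 103.2 104. ] planeB [514.8 103.2 104. ]
rib [526.8  23.3  94.4] [0.6 0.6] planeA [526.2  23.3  94.4] planeB [527.4  23.3  94.4]
wr+A [539.7 -56.8 104. ]
wr B [539.9 -57.4 104. ]
wl A [515.1 103.2 104. ]
wl B [514.8 103.2 104. ]
wr 26.4 0.784
wl 26.1 0.947
[154 155 161 158  16  30  28  40  94 130 123  49  29  31  34  31  30  34
  32  23]
[166 166 168 174 172  16  29  32  36  87 145 135  79  25  33  36  37  38
  40  35  36  37  39]
```

View pics/z2.png

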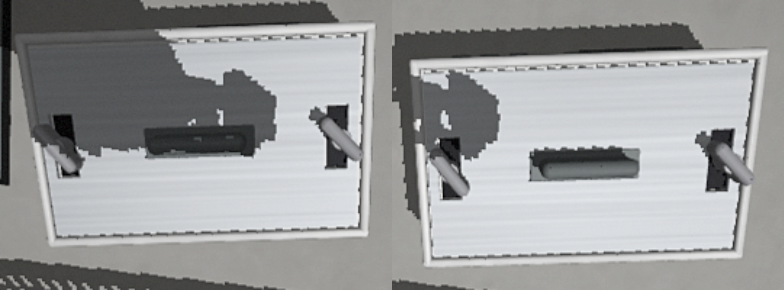

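Housing corners come out at z 79–84 (84 expected), and the screw tops at z 102–104 and 163 mm apart (164 expected). That puts the counter centre at (527.3, 23.0) with yaw 0.152, the right wing at value ≈0.0 and the left at ≈0.15. I'll loosen the right screw first.

```bash
cat > screw.py <<'E'
from h import *
def turn(p,y0,y1,tag):
    bot.grip(0.45,40)
    bot.move_ptp([p[0],p[1],150],[np.pi,0,y0])
    hit=bot.movel([p[0],p[1],88.5],max_speed=100,threshold=15)
    s=bot.get_state(); print('down',hit,s['tcp_pos'].round(1),s['contact_force'].round(1))
    bot.grip(0.0,40); s=bot.get_state(); print('grip',round(s['opening'],3),s['contact_force'].round(1),s['wrist_torque'].round(2),'t',s['t'])
    q=s['qpos'].copy(); q0=q[5]
    n=4
    for i in range(1,n+1):
        q2=q.copy(); q2[5]=q0-(y1-y0)*i/n; bot.move_j(q2)
        s=bot.get_state(); print(round(s['orientation'][2],3),s['contact_force'].round(1),s['wrist_torque'].round(2),round(s['opening'],3),round(s['t'],1))
E
python3 - <<'E'
from screw import *
turn((539.8,-57.8),0.784,np.pi+0.152+0.04,'r')
snap('wrist','r1')
E
```

```text
down False [540.2 -57.9  88.9] [ 1.1  0.3 -0.1]
grip 0.002 [ 0.3 -0.  -0.2] [-0.   -0.06 -0.04] t 10.6333
1.42 [ 0.6  0.7 -0.5] [0.02 0.03 0.02] 0.001 11.3
2.057 [ 0.6 -0.   0.3] [-0.01  0.   -0.01] 0.002 11.9
2.694 [-0.2 -0.8 -0.7] [ 0.01 -0.02  0.02] 0.001 12.6
-2.952 [-0.2 -0.5  0.5] [-0.05  0.01  0.02] -0.001 13.3
```

View pics/r1.png

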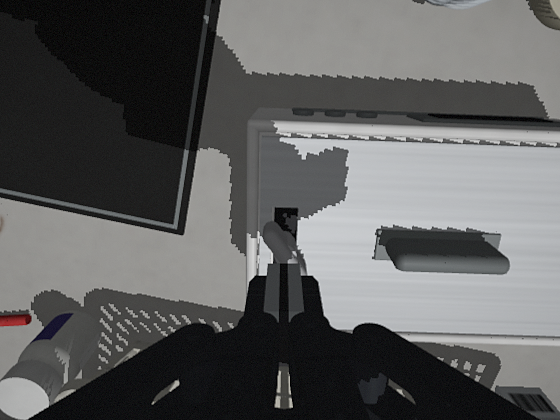

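```bash
python3 - <<'E'
from h import *
m,im=load('r1'); s=bot.get_state(); print(s['tcp_pos'],s['orientation'],proj(m,s['tcp_pos']),m['position'],m['rotation'])
print('wing pt pred',proj(m,[539.8,-57.8,104]),proj(m,[539.8,-57.8,96]))
cv2.imwrite('pics/z3.png',cv2.convertScaleAbs(cv2.resize(im[180:330,210:360],None,fx=4,fy=4,interpolation=cv2.INTER_NEAREST),alpha=1.5))
for f in ['wA','wB']:
  m,_=load(f); print(m['rotation'])
E
```

```text
[539.97327683 -57.81638333  88.72820482] [-3.14140187e+00  4.06981839e-04 -2.95152527e+00] [285.52768042 244.61295887] [458.68449567 -74.50991242 269.51512893] [-3.28049261e-01  9.22380663e-04  1.76114902e+00]
wing pt pred [285.77727215 257.48587577] [285.69277116 250.34131493]
[-3.31023236e-01  1.14301406e-03  1.69166262e+00]
[-3.27870726e-01  5.24321841e-04  1.69308062e+00]
```

View pics/z3.png

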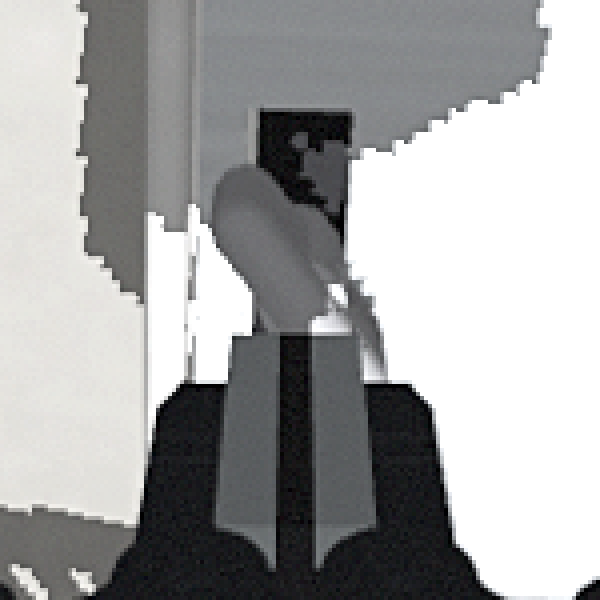

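The jaws shut on nothing (opening 0.00) and the wing hasn't moved. In this view the fingertips at row 263 look higher than the reported TCP at row 245, so I'll check where they really are with the fixed cameras.

```bash
python3 - <<'E'
from h import *
ms,i1=snap('scene','s1'); mt,i2=snap('top','t1')
p=bot.get_state()['tcp_pos']; print(p,proj(ms,p),proj(mt,p))
a=proj(ms,p).astype(int); b=proj(mt,p).astype(int)
cv2.imwrite('pics/z4.png',np.hstack([cv2.convertScaleAbs(cv2.resize(im[c[1]-50:c[1]+50,c[0]-50:c[0]+50],None,fx=4,fy=4,interpolation=cv2.INTER_NEAREST),alpha=1.5) for im,c in [(i1,a),(i2,b)]]))
E
```

```text
[539.95189786 -57.83311412  88.71459651] [307.14835804 238.41048014] [318.05332042 206.94083249]
```

View pics/z4.png

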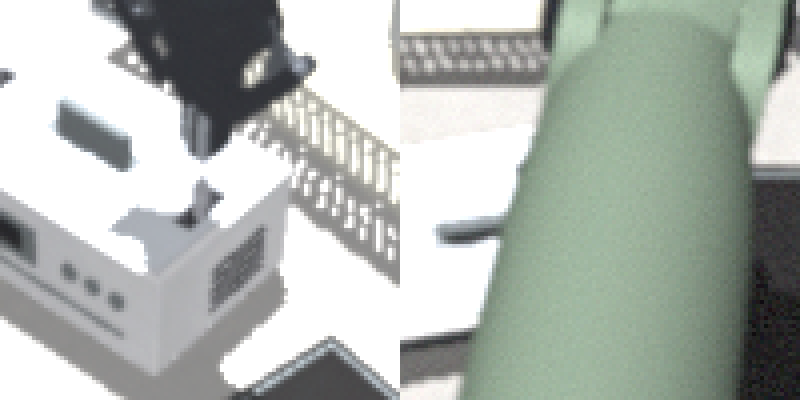

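```bash
python3 - <<'E'
from h import *
ms,_=load('s1'); mw,_=load('r1'); p=bot.get_state()['tcp_pos']
for dz in [0,10,15,20,25,30,35,40]: print(dz,proj(ms,p+[0,0,dz]).round(1),'wrist centre',proj(mw,p+[0,0,dz]).round(1),'front edge',proj(mw,p+[-11,-2,dz]).round(1))
E
```

```text
0 [307.1 238.4] wrist centre [285.5 244.6] front edge [285.8 224.7]
10 [307.3 235.3] wrist centre [285.6 253. ] front edge [285.9 232.3]
15 [307.4 233.7] wrist centre [285.6 257.5] front edge [285.9 236.3]
20 [307.5 232.1] wrist centre [285.7 262.3] front edge [286.  240.6]
25 [307.6 230.5] wrist centre [285.8 267.3] front edge [286.1 245.1]
30 [307.7 228.9] wrist centre [285.8 272.6] front edge [286.1 249.9]
35 [307.8 227.2] wrist centre [285.9 278.2] front edge [286.2 255. ]
40 [307.9 225.6] wrist centre [285.9 284.1] front edge [286.3 260.4]
```

The scene camera and wrist camera agree that the tips sit about 35–40 mm above the reported TCP. I'll settle it with a gentle touch on the top of the wing, which should be at z≈106.

```bash
python3 - <<'E'
from h import *
p=bot.get_state()['tcp_pos']
h=bot.movel([539.8,-57.8,60],max_speed=25,threshold=5)
s=bot.get_state(); print(h,s['tcp_pos'],s['contact_force'],s['t'])
snap('wrist','r2');_,i=snap('scene','s2')
bot.movel([539.8,-57.8,s['tcp_pos'][2]+8])
E
```

```text
True [539.75592202 -57.79407138  67.91273622] [-0.51135763  0.80918584  5.97259786] 14.2333
```

View pics/r2.png

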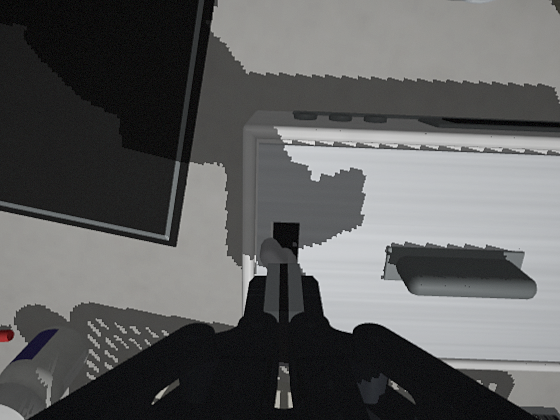

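Contact came at a reported z of 67.9 on a wing top at 106, so the real fingertip is 38 mm behind the reported TCP. I'll apply that offset and redo the screw.

```bash
sed -i "s/150\],\[np.pi,0,y0\]/95],[np.pi,0,y0]/; s/88.5\],max/50.5],max/" screw.py; python3 - <<'E'
from screw import *
bot.movel([539.8,-57.8,95],max_speed=150)
turn((539.8,-57.8),0.784,np.pi+0.152+0.04,'r')
snap('wrist','r3')
E
```

```text
down False [539.9 -57.8  50.6] [ 0.2 -0.1  0.5]
grip 0.084 [-3.5  1.9  5.6] [0.47 0.51 0.17] t 18.45
1.421 [-0.3  0.3 -0.5] [0.1  0.12 0.02] 0.079 19.1
2.058 [-2.5  1.6 -0.1] [0.17 0.3  0.04] 0.086 19.8
2.695 [-2.   0.3  1.4] [0.22 0.45 0.04] 0.082 20.4
-2.952 [-2.9 -0.3  2.9] [ 0.25  0.59 -0.57] 0.08 21.1
```

View pics/r3.png

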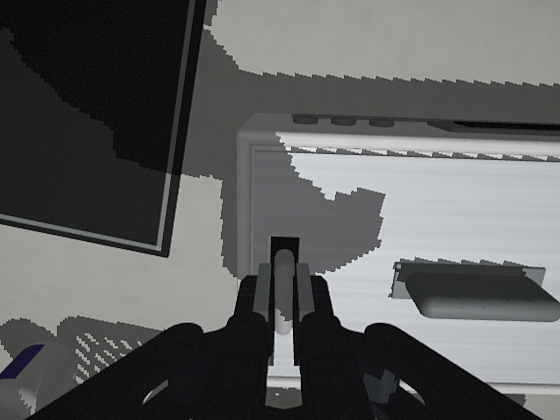

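Jaws hold the wing (opening 0.08 ≈ 7–8 mm). The torque jumped to −0.57 N m at the end, so it reached the stop, and the wing at (284,290) lies along the slot. Now the left screw.

```bash
python3 - <<'E'
from screw import *
bot.grip(0.4,40); p=bot.get_state()['tcp_pos']
bot.movel([539.8,-57.8,95],max_speed=150)
turn((514.9,103.7),0.93,np.pi+0.152+0.04,'l')
snap('wrist','l1')
bot.grip(0.4,40); bot.movel([514.9,103.7,95],max_speed=150)
R=[np.pi,0,np.pi+0.152]
bot.move_ptp([565,90,140],R); bot.dwell(.15); snap('wrist','l2')
bot.movel([568,-30,140],max_speed=200); bot.dwell(.15); snap('wrist','l3')
print(bot.get_state()['t'])
E
```

```text
down False [515.  103.7  50.6] [-0.4 -0.  -0.1]
grip 0.08 [-2.7  2.   5.1] [ 0.5   0.66 -0.06] t 25.4417
1.53 [-0.1 -1.3 -3. ] [ 0.   -0.15  0.07] 0.08 26.1
2.13 [ 1.5  0.  -2.9] [ 0.08 -0.39  0.04] 0.083 26.7
2.731 [ 2.8  1.2 -4. ] [ 0.31 -0.59  0.04] 0.083 27.3
-2.952 [ 3.   2.6 -4.6] [ 0.65 -0.7  -0.61] 0.084 27.9
30.3333
```

View pics/l2.png

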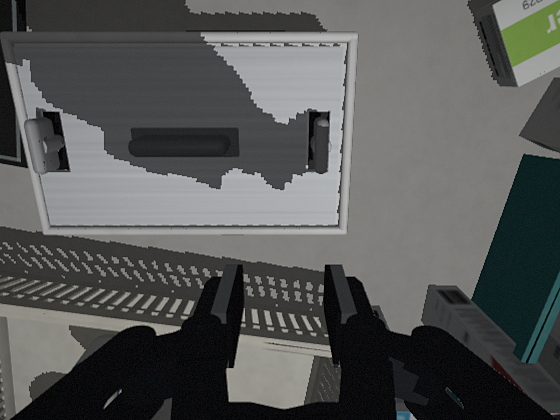

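View pics/l3.png

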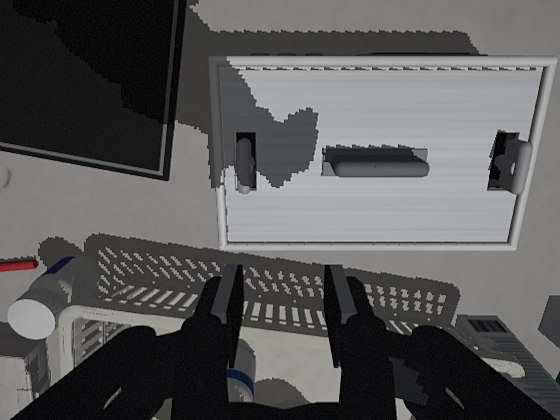

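```bash
python3 - <<'E'
from h import *
A,ia=load('l2');B,ib=load('l3')
t=[]
for im,(u,v) in [(ia,(184,145)),(ia,(320,143)),(ib,(378,165)),(ib,(245,165))]:
    t.append(cv2.convertScaleAbs(cv2.resize(im[v-36:v+36,u-62:u+62],None,fx=3.2,fy=3.2,interpolation=cv2.INTER_NEAREST),alpha=1.8))
cv2.imwrite('pics/z5.png',np.vstack([np.hstack(t[:2]),np.hstack(t[2:])]))
def ang(m,a,b,z):
    d=onz(m,b,z)-onz(m,a,z); return np.arctan2(d[1],d[0])
print('bar L',ang(A,(321,118),(320,172),105),'bar R',ang(B,(243,138),(244,192),105))
print('lip left edge in A',ang(A,(357,37),(346,231),84),'lip right edge in B',ang(B,(209,60),(221,248),84))
E
```

```text
bar L 0.1658852493088418 bar R 0.13885386339124528
lip left edge in A 0.1533029792363869 lip right edge in B 0.1596496566501861
```

View pics/z5.png

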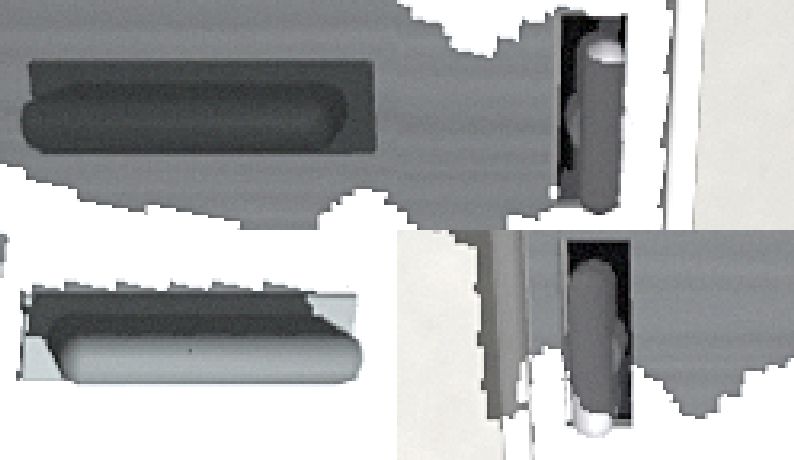

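```bash
python3 - <<'E'
from h import *
A,ia=load('l2');B,ib=load('l3')
print(tri([A,B],[(177.6,146.5),(382.3,168)]))
# base rectangle centre / slots on plane
print('base A',onz(A,(122+203/3.2,109+107/3.2),84),'B',onz(B,(316+190/3.2,129+105/3.2),84))
for z in(105,108):print(onz(A,(177.6,146.5),z),onz(B,(382.3,168),z))
# slots
print('slotL',onz(A,(258+(592-397)/3.2,107+108/3.2),84),'slotR',onz(B,(183+(600-397)/3.2,129+(332-230)/3.2),84))
# mat corners (outer border) from C, D and line
C,ic=load('wC');D,idd=load('wD')
for n,a,b in [('backleft(+y)',(332,205),(390,205)),('backright',(170,198),(228,199))]:
    print(n,tri([C,D],[a,b]),onz(C,a,3),onz(D,b,3))
t=[cv2.resize(im[v-30:v+30,u-40:u+40],None,fx=4.5,fy=4.5,interpolation=cv2.INTER_NEAREST) for im,(u,v) in [(ic,(332,200)),(ic,(172,197)),(idd,(390,200)),(idd,(231,197))]]
cv2.imwrite('pics/z6.png',cv2.convertScaleAbs(np.vstack([np.hstack(t[:2]),np.hstack(t[2:])]),alpha=1.5))
E
```

```text
(array([526.8558555 ,  22.43716291, 104.26909033]), [0.04990812286872989, 0.04990812286878395])
base A [527.88236293  21.99496646  84.        ] B [527.36225534  23.19849053  84.        ]
[526.7533441  22.6204903 105.       ] [526.6679771   22.21300763 105.        ]
[526.12345028  23.3749083  108.        ] [526.10507797  21.31312497 108.        ]
slotL [514.18983947 103.88090699  84.        ] slotR [539.4112394  -58.03486206  84.        ]
backleft(+y) (array([ 583.83572336, -130.50818912,    6.41776075]), [0.09460156937562007, 0.09460156937577298]) [ 585.08650713 -130.036009      3.        ] [ 584.88690491 -129.49671235    3.        ]
backright (array([ 577.16424131, -327.40234094,    2.99506197]), [0.4331447680443631, 0.43314476804449675]) [ 576.70826216 -327.35248468    3.        ] [ 577.61741095 -327.42854524    3.        ]
```

View pics/z6.png

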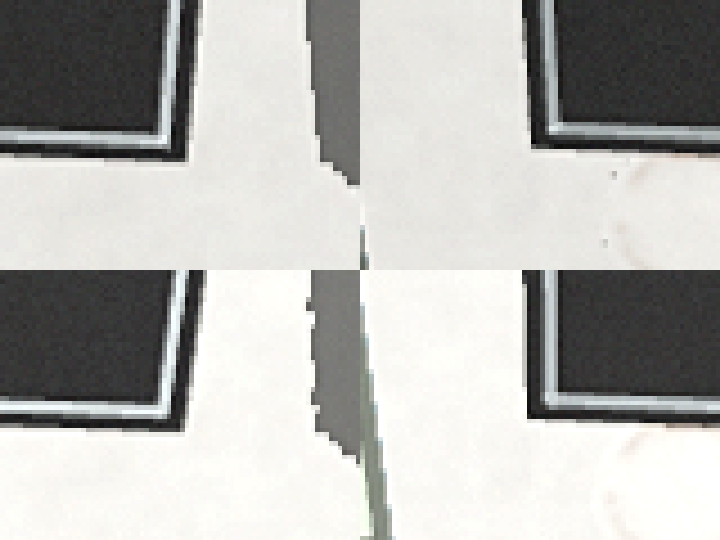

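Both wings are within 0.02 rad of in-line, the rib centre is (526.8, 22.6), and the mat centre is (468.6, −224.2) with yaw −0.04. Next I'll lift the cover.

```bash
python3 - <<'E'
from h import *
for p,y in [((470.2,-184.2,-28),np.pi-.04),((466.3,-282.2,-25),np.pi/2-.04),((527,23,-8),np.pi+.152)]:
    q=solve_ik(p,[np.pi,0,y]); print(p,None if q is None else np.round(q,2))
yg=np.pi/2+.152
bot.move_ptp([526.8,22.6,100],[np.pi,0,yg])
h=bot.movel([526.8,22.6,52],max_speed=120,threshold=15)
bot.grip(0,70); s=bot.get_state(); print(h,s['tcp_pos'],s['opening'],s['contact_force'],s['t'])
if 0.05<s['opening']<0.2:
    h=bot.movel([526.8,22.6,62],max_speed=50,threshold=15); s=bot.get_state(); print(h,s['contact_force'],s['wrist_torque'],s['opening'])
    if not h:
        h=bot.movel([526.8,22.6,125],max_speed=120,threshold=15); s=bot.get_state(); print(h,s['contact_force'],s['wrist_torque'],s['opening'],s['t'])
snap('scene','s3');snap('wrist','k1')
E
```

```text
(470.2, -184.2, -28) [-0.52  0.51 -0.57  0.49  0.   -0.48]
(466.3, -282.2, -25) [-0.68  0.56 -0.46  0.55  0.    0.93]
(527, 23, -8) [-0.1   0.51 -0.5   0.56  0.   -0.25]
False [527.72956113  22.5123022   53.16334981] 0.0973061068065772 [-1.05189454  0.4025609   6.08857048] 32.6917
False [ 0.19724848 -0.68652589 -2.07873893] [-0.01673224 -0.00997843 -0.048068  ] 0.09456771601242973
False [ 0.35232795 -0.40204214 -1.27440895] [-0.00475429 -0.03664346  0.00470977] 0.0929990130016966 33.7167
```

View pics/s3.png

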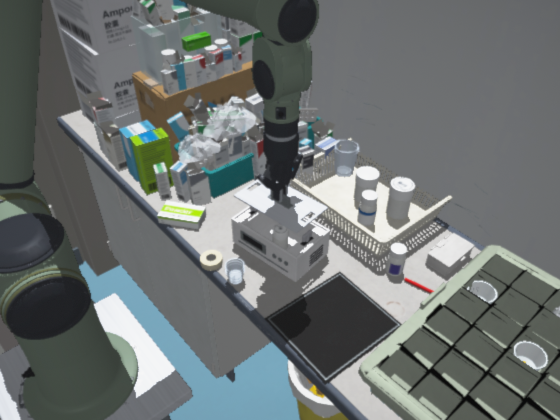

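View pics/k1.png

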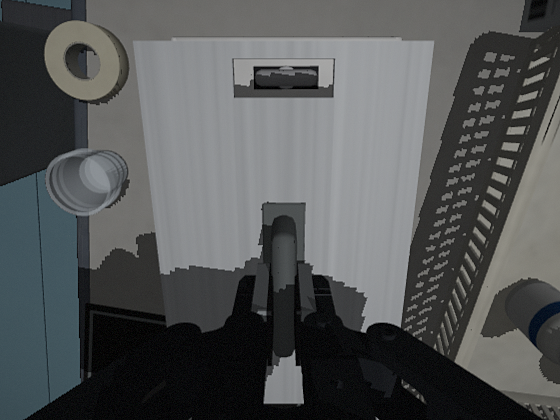

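The cover is up, level, and clear of the wings (slot and wing at (285,77) in the wrist view). Next is laying it on the mat.

```bash
python3 - <<'E'
from h import *
R=[np.pi,0,np.pi-.04]
bot.move_ptp([470.2,-184.2,110],R)
bot.movel([470.2,-184.2,-8],max_speed=150)
snap('wrist','k2')
h=bot.movel([470.2,-184.2,-32],max_speed=25,threshold=4)
s=bot.get_state(); print(h,s['tcp_pos'],s['opening'],s['contact_force'],s['t'])
snap('scene','s4')
E
```

```text
True [ 470.0324321  -184.12788103  -23.84970301] 0.09468498028498251 [-0.53570195  0.61217536  5.21793203] 37.0417
```

View pics/s4.png

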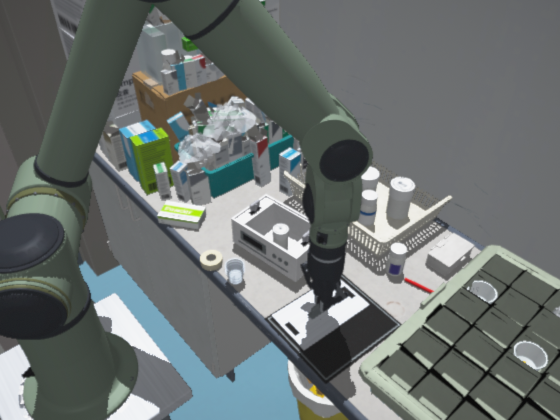

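View pics/k2.png

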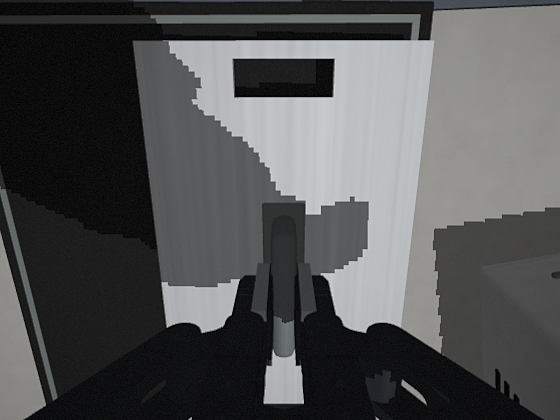

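Contact came at −23.8 (−24 expected), so the cover is flat on the mat. I'll release it and look into the well.

```bash
python3 - <<'E'
from h import *
bot.grip(0.35)
bot.movel([470.2,-184.2,80],max_speed=200); 
R=[np.pi,0,np.pi+.152]
bot.move_ptp([580,-10,130],R); bot.dwell(.1); snap('wrist','v1'); snap('top','t5'); snap('scene','s5')
bot.movel([575,60,130],max_speed=200); bot.dwell(.1); snap('wrist','v2')
print(bot.get_state()['t'])
E
```

```text
39.8667
```

View pics/v1.png

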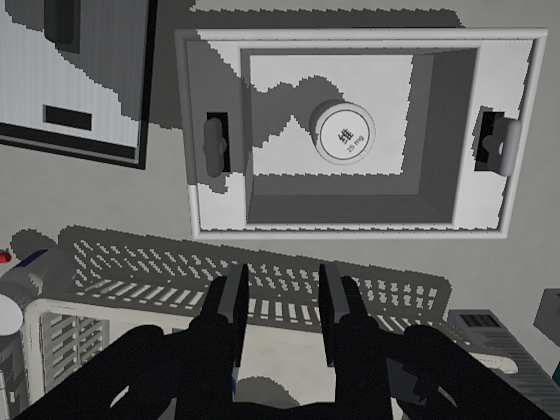

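View pics/v2.png

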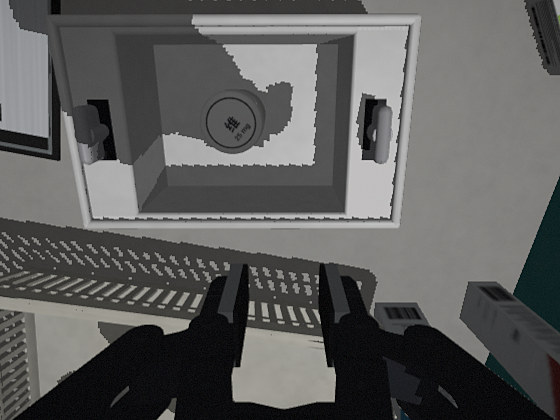

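View pics/s5.png

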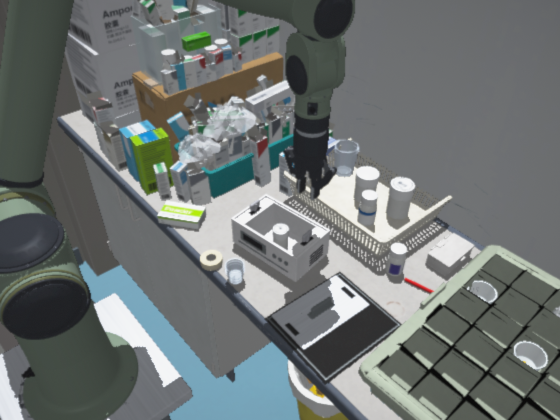

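```bash
python3 - <<'E'
from h import *
ms=[];us=[];t=[]
for f,(u,v) in [('v1',(347,135)),('v2',(234,120))]:
    m,im=load(f); c=im[v-45:v+45,u-45:u+45]; g=cv2.cvtColor(cv2.resize(c,None,fx=4,fy=4,interpolation=cv2.INTER_CUBIC),cv2.COLOR_BGR2GRAY); g=cv2.medianBlur(cv2.equalizeHist(g),5)
    ci=cv2.HoughCircles(g,cv2.HOUGH_GRADIENT,1.5,200,param1=120,param2=30,minRadius=85,maxRadius=140)
    o=cv2.cvtColor(g,cv2.COLOR_GRAY2BGR)
    x,y,r=ci[0][0]; cv2.circle(o,(int(x),int(y)),int(r),(0,0,255),2); print(f,x/4+u-45,y/4+v-45,r/4)
    ms.append(m);us.append((x/4+u-45,y/4+v-45));t.append(o)
cv2.imwrite('pics/z7.png',np.hstack(t)); print(tri(ms,us),[onz(m,u,74) for m,u in zip(ms,us)])
print(tri(ms,[(347,135),(234,120)]))
E
```

```text
v1 341.9375 136.6875 29.425
v2 233.0625 118.3125 34.7875
(array([524.64158847,  17.53165897,  66.10563414]), [2.1381751222395056, 2.138175122239461]) [array([525.84312546,  16.19147382,  74.        ]), array([521.54890548,  18.47848327,  74.        ])]
(array([523.46513869,  19.12398072,  73.55704271]), [0.9312990568218302, 0.9312990568217736])
```

View pics/z7.png

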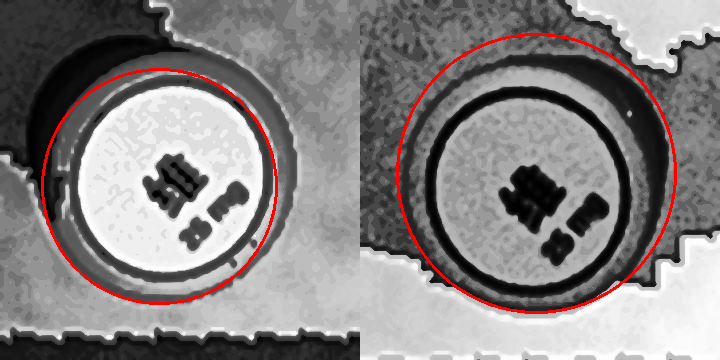

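```bash
python3 - <<'E'
from h import *
ms=[load('v1')[0],load('v2')[0]]
us=[(344.5,135.2),(231,122.5)]
print(tri(ms,us),[onz(m,u,74) for m,u in zip(ms,us)])
# check known: counter centre via lip corners in v1
for u in [(179,32),(546,30),(510,235),(195,236)]: print(onz(ms[0],u,84).round(1))
# cover on mat in top
im=load('t5')[1]; cv2.imwrite('pics/z8.png',cv2.resize(im[180:290,320:430],None,fx=5,fy=5))
E
```

```text
(array([524.45546847,  17.52830877,  74.20240504]), [0.2246205010990217, 0.22462050109905393]) [array([524.70474822,  17.58059876,  74.        ]), array([524.25561683,  17.49662065,  74.        ])]
[482.2 -84.9  84. ]
[451.2 113.   84. ]
[570.5 134.8  84. ]
[601.8 -67.1  84. ]
```

View pics/z8.png

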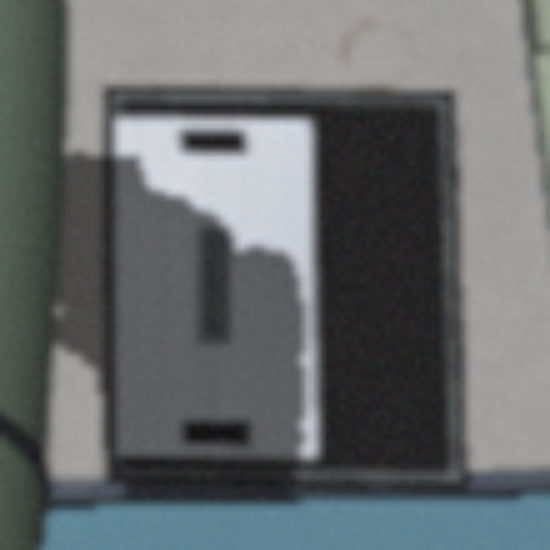

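The vial axis is at (524.5, 17.5) with its top at z=74.2 (74 expected). The top view shows the cover lying rib-up inside the mat's +y half. Now I'll take the vial.

```bash
python3 - <<'E'
from h import *
R=[np.pi,0,np.pi+.152]
bot.grip(0.72,30)
bot.move_ptp([524.5,17.5,75],R)
h=bot.movel([524.5,17.5,-6],max_speed=90,threshold=10)
s=bot.get_state(); print(h,s['tcp_pos'],s['contact_force'],s['t'])
if not h:
    bot.grip(0.0,30); s=bot.get_state(); print(s['tcp_pos'],s['opening'],s['contact_force'])
    if s['opening']>0.3:
        bot.movel([524.5,17.5,110],max_speed=120); s=bot.get_state(); print(s['opening'],s['contact_force'],s['t'])
snap('wrist','g1');snap('scene','s6')
E
```

```text
False [525.10869027  17.47389264  -5.51110814] [-0.1008042  -0.75810278  0.55803017] 41.7583
[525.17441388  17.4763167   -5.31449391] 0.4496538815053365 [0.30999491 0.03848416 4.45960192]
0.4521741442448389 [-0.37804647  0.35373309 -1.373148  ] 43.2
```

View pics/g1.png

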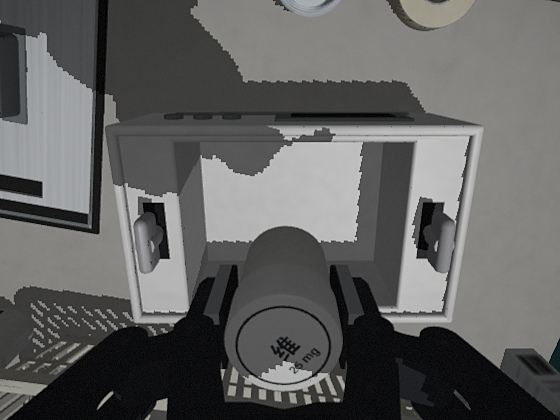

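View pics/s6.png

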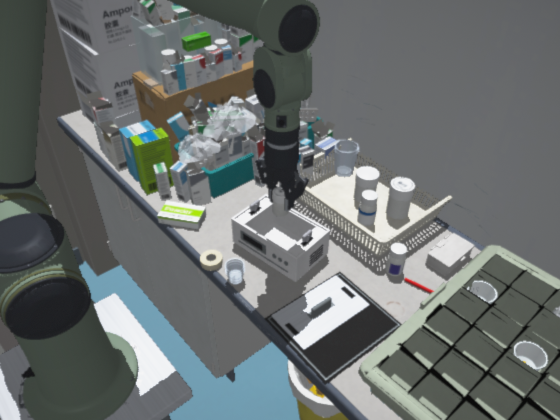

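The vial is held at opening 0.45 ≈ 39 mm and upright. Placing it.

```bash
python3 - <<'E'
from h import *
R=[np.pi,0,np.pi/2-.04]; x,y=466.3,-282.2
bot.move_ptp([x,y,100],R)
bot.movel([x,y,-8],max_speed=130); bot.dwell(.2)
h=bot.movel([x,y,-24],max_speed=15,threshold=3)
s=bot.get_state(); print(h,s['tcp_pos'],s['orientation'],s['opening'],s['contact_force'],s['t'])
snap('scene','s7');snap('wrist','p1')
E
```

```text
True [ 466.34582413 -282.24482675  -16.31647929] [3.14152025e+00 3.22990213e-05 1.53078716e+00] 0.4505981170235117 [-0.2782018   0.05279915  5.23012975] 46.2917
```

View pics/p1.png

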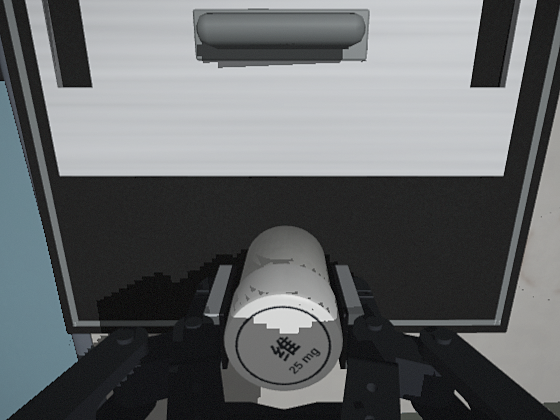

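View pics/s7.png

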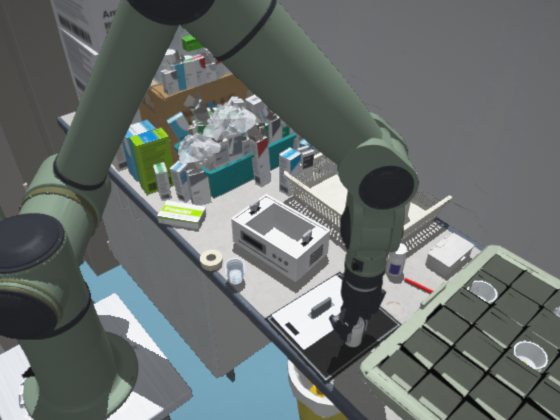

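Contact at −16.3, exactly as expected. I'll release, retreat and verify.

```bash
python3 - <<'E'
from h import *
bot.grip(0.75); bot.movel([466.3,-282.2,70],max_speed=90)
bot.movel([466.3,-282.2,150],max_speed=200)
snap('wrist','e0')
bot.move_ptp([480,60,260],[np.pi,0,np.pi]); bot.dwell(.3)
snap('scene','e1'); snap('top','e2'); print(bot.get_state()['t'])
E
```

```text
50.225
```

View pics/e1.png

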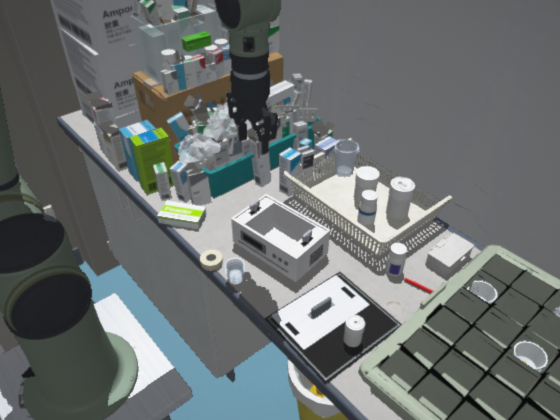

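View pics/e2.png

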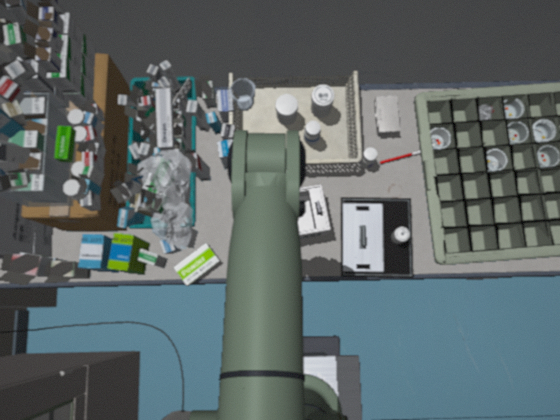

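View pics/e0.png

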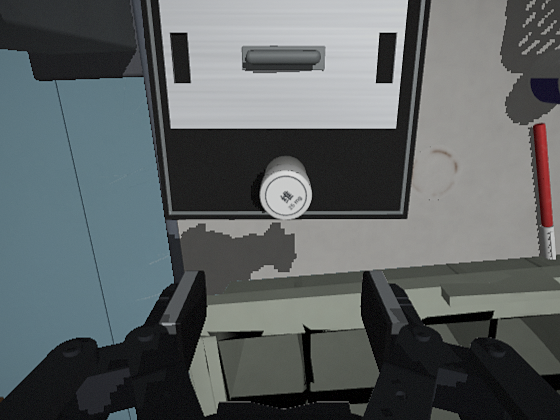

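The cover lies rib-up in the mat's +y half and the vial stands upright beside it, at (354,331) in the scene view. Tape (210,260), cups (235,271), carton (181,215) and bottle (397,262) are where they were in the first picture.

```bash
python3 - <<'E'
from bench import bot
bot.sign_off(); print(bot.get_state()['t'])
E
```

```text
the job is handed in; nothing more can be done
the job is handed in; nothing more can be done
```

The job is handed in at about 50 s of the 72 s allowed. Both screws are loosened to their stops, the cover lies flat on the mat with its rib up, and the vial stands upright beside it.

- **Screws:** both were turned counter-clockwise until the torque jumped to about 0.6 N m. Afterwards both wings measured within about 0.02 rad of in line with their slots.
- **Cover and vial:** both were lowered until the fingers felt contact, within 0.5 mm of the expected heights, and then released. The last pictures show the cover in the mat's +y half and the vial in the other half.
- **Bystanders:** the tape, cups, carton and bottle are at the same pixels in the scene picture as at the start. I compared them by eye only.
- **Disagreement:** the real fingertips sit 38 mm behind the reported TCP. The first attempt on the right screw therefore closed on nothing above the wing. I confirmed the offset with two cameras and a 6 N touch on the wing, then corrected for it throughout.

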